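# Clamp a sensor housing for a leak test with the ratchet lever

### The job

Lay the yellow sensor housing in the black cradle of the blue ratchet clamp, lengthwise between the ram's rubber pad and the end stop, and let go of it. Then swing the red lever back and forth by its black knob to wind the ram out notch by notch until the housing is pushed against the end stop and held firmly: stop as soon as the lever has gone distinctly stiff, and do not over-tighten. Finish with the lever swung all the way back to its far, slack end and let go, and leave the grey spare housing and the other things on the table where they are.

Things in the scene. Friction and masses are not known exactly. Their poses are not given: they have to be found in the camera images.
- clamp: Ratchet clamp bolted to the table: base plate 150 x 340 x 12 mm, blue gear case 75 mm high with a toothed steel wheel on top, black V cradle, blue end stop. Origin on the wheel's upright axis at table height; z up; y along the cradle, the ram pushes along -y from the case (front face y = -65 mm) to the stop; x across the cradle. A housing's axis lies 50 mm above the table in the cradle.
- seat (a point): Where the housing's centre goes when laid in the cradle (x 0, y -186, z 50 mm in the clamp's frame, attitude as the clamp): its end is then 9 mm short of the stop and at least 5 mm from the pad. The cradle is two pairs of 45 degree V blocks, 14 mm thick, 32 mm either side of y = -190 mm, 40 mm high; between them the sides are open over 50 mm, 23 mm or more down from the axis to the plate.
- stop (a point): Middle of the end stop's face, 50 mm above the table, at y = -250 mm of the clamp; the blue stop is 76 mm wide and 88 mm high. Clamped home, the housing's end touches it and its centre is 55 mm from it.
- pad: Rubber pad, 38 mm across, on the end of the steel ram; origin at the centre of its front face, 50 mm above the table; it faces along the clamp's -y. It has lost motion: on meeting the housing it first slips back on its plunger by an unknown amount up to 20 mm (about 2 N) with the lever still light; only then does the load build up. So its place does not tell when it is tight.
- wheel_top (a point): Middle of the steel ratchet wheel's top face, 98 mm across, 90 mm above the table. 20 teeth: a notch is 0.314 rad and moves the ram 7.85 mm. Its start is unknown: 2 to 4 drive swings are needed. Once the ram is tight, each notch adds about 30 N of clamping force; wanted is 25 to 70 N. When the lever goes back the wheel settles back to its last full notch, held by a pawl.
- pivot (a point): Point on the lever's upright pivot axis, 130 mm above the table (at x 0, y 0 of clamp).
- knob (a point): Middle of the upright round black knob on the end of the red lever: 20 mm across, from 104 to 162 mm above the table, this point at 133 mm, 140 mm from the pivot axis. Force at the knob across the lever, driving: 1 to 2 N running free; once tight it grows by about 5 N per notch. Tight enough, as wanted, when the drive takes 10 to 14 N; 17 N and more is over-tight.
- lever (a joint): Swing of the red lever, rad, 0 to 1.25 between rigid stops, counter-clockwise from above positive. At 0 (slack end, away from the robot) it points 54 degrees (0.9425 rad) counter-clockwise from the clamp's +x. Growing values drive the wheel, after up to a notch of idle swing before the pawl bites; falling values only click back (about 1 N at the knob). It stays where it is left.
- housing_center (a point): Centre of the yellow sensor housing with black end bands: a smooth cylinder 46 mm across, 110 mm long, about 0.45 kg, axis along its y. It starts lying in a grey foam rest with its axis 38 mm above the table; the rest has two pairs of V blocks 36 mm either side of the middle, the sides between are open. Same both ways round.
- housing: The same yellow housing; origin on its underside, 23 mm below its centre, axis along its y.
- spare: Grey spare housing with blue end bands, same size, in the other foam rest. Leave it alone.
- screwdriver: Screwdriver lying on the table, a bystander.
- wrench: Wrench lying on the table, a bystander.
- grease: White grease jar, 56 mm across, 70 mm tall, a bystander.
- endcap: Turned aluminium end cap, 52 mm across, 26 mm tall, a bystander.
- seal: Black rubber ring, 48 mm across, 6 mm thick, a bystander.
- can: Green metal can, 70 mm across, 100 mm tall, a bystander.
There are look-alikes about, which are no part of the job. Several things have the shape of the housing; the one meant has the colours described above.

How it is judged:
By the outcome, as a careful person would: the job done as asked, in the order asked, and still so for the second after the job is handed in, with the robot touching nothing.
It also fails if it takes over 72 s, if anything falls off the work surface, if the arm or the gripper's body presses on something with over 40 N, if the wrist force passes 120 N, or if a joint passes its speed limit or range.

### The arm

A 6-joint arm with a two-finger parallel gripper is mounted at the origin on the work surface. World frame = base frame: x ahead of the robot, y to its left, z up, the work surface at z = 0. Lengths are in mm, angles in rad, forces in N, time in s.
With the tool pointing down it reaches from about 350 to 875 mm from the base axis. Payload 4.2 kg.
Tool frame: the origin (TCP) lies at the very end of the fingers, on their centre line; the grasp point (between the pads) lies 19 mm behind it (r.grip_point_offset is the distance from the TCP to the grasp point, in mm); y points along the fingers, x is the direction in which the jaws open and shut, and the axes are right-handed (so a half turn about y gives the same grasp; the last joint's range is limited). The gripper opens to 85 mm and grips with 20 to 120 N. Pads are 22 mm wide; open, the fingers measure 114 mm over their backs; the gripper's body (76 mm by 85 mm) begins 54 mm behind the grasp point. The pads swing forward as they close: fully open they stand 13 mm farther back than shut.
Start: joints at [-1.049, 0.385, 0.008, 0, -1.194, -0.259], TCP at [162.383, -603.516, 231.312] pointing down, gripper open.
Joint ranges: [-3.14, 3.14], [-1.21, 2.06], [-1.07, 1.41], [-3.16, 2.05], [-2.99, -0.16], [-3.1, 3.1]. Speed limits (rad/s): [2.79, 2.79, 3.14, 3.14, 3.14, 3.14].

### API

Orientations are given as a unit quaternion [w, x, y, z].
In Python, from station import r gives the robot as it stands. The module is installed in compiled form; this text tells all that it offers.
- The arm moves only by the shell command python3 -m handwheel 'ROWS' [FORCE]. ROWS is JSON, a list that holds one entry, the list of rows, each a list of 7 numbers: the finger opening in mm, from 0 to 85.4, then the shift along the tool's x, y, z in mm, then the turn, a rotation vector about the tool's x, y, z in rad. A call has 1 to 8 rows; each row is the pose to reach, as a shift and turn from the pose commanded when the call began, along the tool's axes at that moment; what a row does not reach only later rows make up. A row lasts 1/10 s, in which the tool goes at most 50 mm and 8.59 degrees, less where a joint would pass 70% of its speed; a pose out of reach is approached as far as the arm can. A call with a gripper value outside its range is refused whole. The fingers move at their own pace and stop on an object; FORCE is the grip in N (left out, the last holds). Time passes only in rows, so rows that repeat a pose let the fingers close. It gives the time, the measured TCP pose, the force and the opening at its end, in the units of the state.
- r.state(): the state, without advancing time (a new reading comes with each control period).
- r.capture(name): name is "side" or "top" or "wrist"; returns a dict with "frame" (420x560x3 uint8, red, green, blue), "depth" (420x560 float32, mm along the optical axis (not along the pixel's ray), 0 where there is no reading), "fx", "fy", "cx", "cy" (pixels), "cam_to_world" (4x4, takes a point from camera to world coordinates). Camera axes: x right, y down, z forward; pixel columns grow to the right and rows downward; lengths in mm; the calibration is good to about 2 mm. A picture is of the moment at which its call begins.
- r.hand_in(): hands the job in, once; it reports no verdict.
Trained networks look in the newest picture that a camera, given by its name, has taken for a name from the list of things; names that differ only in an ending like _2 or _b are one class to them, and where a whole thing is asked for, a point or a joint stands for the part that bears it (a point fixed in the world has none). Each returns a list of dicts, best first, with "conf" (0 to 1); they miss things now and then, are a little off and sometimes report something else, mostly with a low value. They report only what shows in the picture. A call takes as long as a camera call. They do not tell look-alikes from the thing itself.
- r.look_for(camera, query): "bbox" ([left, top, right, bottom] in pixels, round what is visible of it).
The state is a dict: "t": time; "q": joint angles; "qvel": joint speeds; "tau": joint torques, N m; "eef_pos": TCP position; "tool_rot": TCP orientation; "ft_force": force on the tool from outside, world axes, zero at the start; "ft_torque": the same for the moment, N m; "gripper_width": finger opening in mm.
Only numpy, scipy, OpenCV 4.12 (cv2) and the standard library are available. Lean on these libraries where they do the work, as an engineer would, in place of code of your own. Each camera call takes 0.05 s, during which the arm holds its last target. There are 200 camera calls.

## Working session

There is one attempt and no reset: what is moved stays moved. The work goes in short steps, Python scripts to look and compute and a shell command to move; the robot and the scene stay as the last step left them, time stands still between calls to the robot, and variables do not carry over. Pictures are saved under pics/ and viewed, about 8 in all and at most 12, crops included, and the job is handed in when it is done.

```bash
mkdir -p pics; cat > h.py <<'E'
from station import r
import numpy as np, cv2
from scipy.spatial.transform import Rotation as R
def cap(n,save=None):
    c=r.capture(n)
    if save: cv2.imwrite('pics/'+save,c['frame'][:,:,::-1])
    return c
def world(c):
    d=c['depth'];v,u=np.mgrid[:d.shape[0],:d.shape[1]]
    p=np.stack([(u-c['cx'])/c['fx']*d,(v-c['cy'])/c['fy']*d,d,np.ones_like(d)],-1)
    w=(p@c['cam_to_world'].T)[...,:3]; w[d==0]=np.nan
    return w
def look(cam,qs):
    for q in qs:
        for o in r.look_for(cam,q)[:3]: print(q,[round(x) for x in o['bbox']],round(o['conf'],2))
E
python3 - <<'E'
from h import *
s=r.state();print(s)
a=cap('top','t0.png');look('top',['clamp','housing','knob','pad','wheel_top','stop','spare'])
b=cap('side','s0.png')
cv2.imwrite('pics/both.png',cv2.resize(np.vstack([a['frame'],b['frame']]),None,fx=.7,fy=.7)[:,:,::-1])
np.savez('t0.npz',w=world(a),f=a['frame']);np.savez('s0.npz',w=world(b),f=b['frame'])
print(a['cam_to_world'].round(2),a['fx'])
E
```

```text
{'t': 0.0, 'q': array([-1.04941865e+00,  3.85592026e-01,  6.60968357e-03, -5.14902401e-04,
       -1.19398533e+00, -2.58584420e-01]), 'qvel': array([ 0.00020614, -0.00123765, -0.00017159,  0.00105009,  0.00130263,
       -0.00078027]), 'tau': array([ 1.12921185e-03, -3.92291415e+01,  1.88403332e+01,  4.18613881e+00,
       -4.67799866e-03, -1.18299557e-06]), 'eef_pos': array([ 162.22183248, -602.97212031,  230.19148985]), 'tool_rot': array([-0.43087682,  0.42959028,  0.56161001, -0.5607063 ]), 'ft_force': array([-0.00627814,  0.00488692, -0.69758863]), 'ft_torque': array([-0.01857578,  0.01716222,  0.00872435]), 'gripper_width': 85.32266041276435}
clamp [155, 187, 293, 242] 0.74
housing [325, 280, 343, 320] 0.87
housing [329, 219, 363, 240] 0.86
housing [366, 263, 400, 286] 0.76
knob [155, 211, 214, 220] 0.75
pad [122, 226, 151, 280] 0.7
wheel_top [158, 185, 299, 243] 0.86
wheel_top [155, 212, 217, 222] 0.74
stop [156, 188, 294, 245] 0.9
stop [205, 130, 228, 152] 0.51
stop [330, 220, 366, 243] 0.31
spare [328, 177, 368, 194] 0.66
[[ 1.00000e-02 -1.00000e+00  9.00000e-02  3.82180e+02]
 [-1.00000e+00 -1.00000e-02  0.00000e+00 -1.37640e+02]
 [-0.00000e+00 -9.00000e-02 -1.00000e+00  1.51503e+03]
 [ 0.00000e+00  0.00000e+00  0.00000e+00  1.00000e+00]] 459.9720880091794
```

View pics/t0.png

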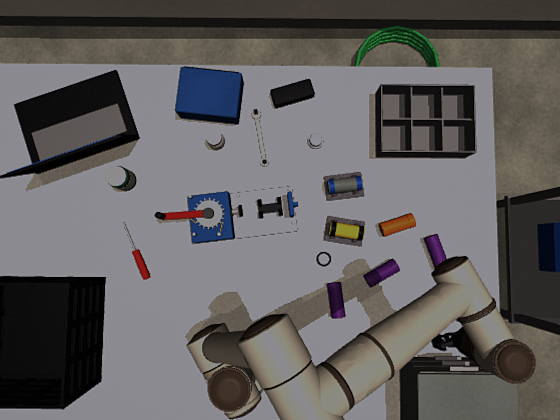

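View pics/s0.png

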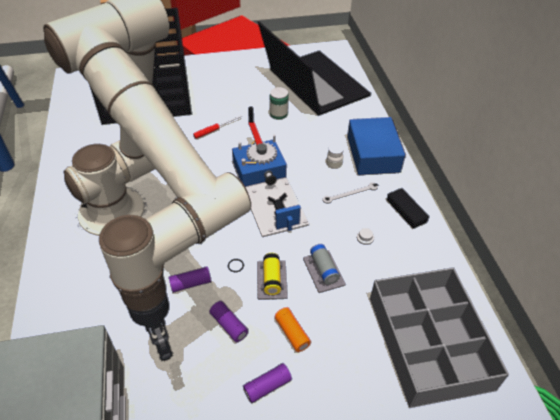

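The top view shows the clamp wheel at (209,213), the stop near (293,204), the yellow housing at (346,231) and the knob at (160,216). The lever stands mid-swing. The side view agrees with this.

```bash
python3 - <<'E'
import numpy as np,cv2
from scipy.spatial import cKDTree
for n in 'ts':
    z=np.load(n+'0.npz');w=z['w'];f=z['f'];hsv=cv2.cvtColor(f,cv2.COLOR_RGB2HSV)
    h,s,v=[hsv[...,i].astype(int) for i in range(3)]
    def st(name,m):
        m=m&np.isfinite(w[...,2]); p=w[m]
        if len(p)<5: print(n,name,len(p));return
        c=np.median(p,0); p=p[np.linalg.norm(p-c,axis=1)<200]
        e=np.linalg.eigh(np.cov(p[:,:2].T))[1][:,1]
        print(n,name,len(p),'med',c.round(),'min',np.percentile(p,3,0).round(),'max',np.percentile(p,97,0).round(),'ax',np.degrees(np.arctan2(e[1],e[0])).round(1))
    near=(w[...,2]>5)&(w[...,2]<200)
    st('yellow',(h>24)&(h<35)&(s>130)&near)
    b=(h>100)&(h<120)&(s>120)&near&(w[...,1]>-330)&(w[...,1]<130)&(w[...,0]<540)
    st('case',b&(w[...,1]>-100)&(w[...,2]>65)&(w[...,2]<82)); st('stop',b&(w[...,1]<-180)&(w[...,2]>78))
    st('red lever',((h<6)|(h>174))&(s>150)&near&(w[...,2]>90))
    st('knobtop',(v<60)&(w[...,2]>145)&(w[...,2]<175)&(w[...,1]>60)&(w[...,1]<220)&(w[...,0]>250)&(w[...,0]<600))
    st('wheel',(s<60)&(w[...,2]>84)&(w[...,2]<97)&(w[...,0]<560)&(w[...,0]>280)&(w[...,1]>-80)&(w[...,1]<130))
    if n=='t':
        mm=(w[...,2]>65)&(w[...,2]<82)&b&(w[...,1]>-100); pts=w[mm][:,:2].astype(np.float32); print('caserect',cv2.minAreaRect(pts))
        mm=(w[...,2]>8)&(w[...,2]<17)&(w[...,0]>250)&(w[...,0]<520)&(w[...,1]<130)&(w[...,1]>-330); print('plate',cv2.minAreaRect(w[mm][:,:2].astype(np.float32)))
        mm=(v<70)&near&(w[...,1]<-100)&(w[...,1]>-330)&(w[...,0]>300)&(w[...,0]<440); st('blk',mm)
E
```

```text
t yellow 279 med [ 441. -331.   58.] min [ 425. -394.   51.] max [ 462. -291.   64.] ax 76.7
t case 736 med [442.  59.  75.] min [407.  22.  69.] max [537. 127.  80.] ax 154.6
t stop 0
t red lever 254 med [483. 179. 105.] min [473. 112.  99.] max [496. 222. 109.] ax 94.8
t knobtop 0
t wheel 452 med [488.  82.  90.] min [444.  52.  85.] max [529. 124.  96.] ax -173.9
caserect ((471.9161376953125, 75.19761657714844), (138.6741943359375, 110.64107513427734), 2.0382633209228516)
plate ((387.17718505859375, -100.84361267089844), (263.447265625, 456.1229248046875), 0.5770582556724548)
t blk 102 med [ 424. -291.   13.] min [ 334. -324.    5.] max [ 439. -253.   60.] ax 164.5
s yellow 395 med [ 442. -353.   58.] min [ 422. -401.   48.] max [ 463. -310.   64.] ax 80.7
s case 524 med [445.  40.  75.] min [409.  15.  67.] max [535. 125.  80.] ax 144.5
s stop 2
s red lever 112 med [486. 179. 105.] min [475. 115.  99.] max [493. 221. 108.] ax 94.3
s knobtop 10 med [481. 218. 150.] min [474. 213. 147.] max [483. 220. 163.] ax 153.2
s wheel 369 med [485.  75.  90.] min [430.  45.  85.] max [533. 123.  95.] ax 177.5
```

```bash
cat >> h.py <<'E'
def go(p,ang,s=None):
    """tool-axes shift/turn to TCP p, tool down, jaw axis at ang deg (mod 180) in world xy"""
    s=s or r.state(); q=s['tool_rot']; R0=R.from_quat(q[[1,2,3,0]])
    best=None
    for k in (0,180):
        a=np.radians(ang+k); x=np.array([np.cos(a),np.sin(a),0]); y=np.array([0,0,-1.])
        Rt=R.from_matrix(np.stack([x,y,np.cross(x,y)],1)); rv=(R0.inv()*Rt).as_rotvec()
        if best is None or np.linalg.norm(rv)<np.linalg.norm(best): best=rv
    sh=R0.inv().apply(np.array(p)-s['eef_pos'])
    print('shift',sh.round(1),'turn',best.round(3),'rows',max(np.linalg.norm(sh)/50,np.degrees(np.linalg.norm(best))/8.59).round(1))
def st():
    s=r.state(); R0=R.from_quat(s['tool_rot'][[1,2,3,0]])
    print('t',round(s['t'],2),'p',s['eef_pos'].round(1),'F',s['ft_force'].round(1),'w',round(s['gripper_width'],1),'q',s['q'].round(2)); print('x',R0.as_matrix()[:,0].round(3),'y',R0.as_matrix()[:,1].round(3),'z',R0.as_matrix()[:,2].round(3))
E
python3 - <<'E'
from h import *
st(); go([420,-350,300],-7)
c=cap('wrist'); T=c['cam_to_world'];s=r.state();R0=R.from_quat(s['tool_rot'][[1,2,3,0]]).as_matrix()
print('cam in tool',(R0.T@(T[:3,3]-s['eef_pos'])).round(1),'axes',(R0.T@T[:3,:3]).round(2),c['fx'])
E
```

```text
t 0.45 p [ 162.4 -603.5  231.2] F [-0.   0.5  0.2] w 85.4 q [-1.05  0.38  0.01 -0.   -1.19 -0.26]
x [-0.26   0.966  0.   ] y [-0.  0. -1.] z [-0.966 -0.26   0.   ]
shift [ 177.9  -68.8 -314.6] turn [ 0.    -1.186  0.   ] rows 7.9
cam in tool [   0.9 -141.8   81.6] axes [[ 1.    0.    0.  ]
 [-0.   -0.32  0.95]
 [ 0.   -0.95 -0.32]] 321.64322477241166
```

```bash
python3 -m handwheel '[[[85,178,-69,-315,0,-1.186,0],[85,178,-69,-315,0,-1.186,0],[85,178,-69,-315,0,-1.186,0],[85,178,-69,-315,0,-1.186,0],[85,178,-69,-315,0,-1.186,0],[85,178,-69,-315,0,-1.186,0],[85,178,-69,-315,0,-1.186,0],[85,178,-69,-315,0,-1.186,0]]]' 60
python3 -m handwheel '[[[85,0,0,0,0,0,0],[85,0,0,0,0,0,0]]]' >/dev/null
python3 - <<'E'
from h import *
st(); c=cap('wrist','w1.png'); np.savez('w1.npz',w=world(c),f=c['frame'])
look('wrist',['housing','clamp','stop'])
E
```

```text
t: 1.3
eef_pos: [423.1, -347.4, 301.6]
tool_rot: [0.039, -0.041, -0.706, 0.706]
ft_force: [0.2, -0.5, 0.0]
gripper_width: 84.8
t 1.5 p [ 420.3 -349.5  300.2] F [-0.2 -0.2 -0.3] w 85.5 q [-0.4   0.21 -0.07 -0.   -1.29  0.27]
x [-0.992  0.123  0.   ] y [-0.  0. -1.] z [-0.123 -0.992 -0.   ]
housing [184, 1, 265, 92] 0.94
housing [386, 151, 488, 205] 0.77
housing [247, 133, 282, 223] 0.68
clamp [190, 271, 312, 384] 0.81
stop [187, 274, 312, 385] 0.75
```

View pics/w1.png

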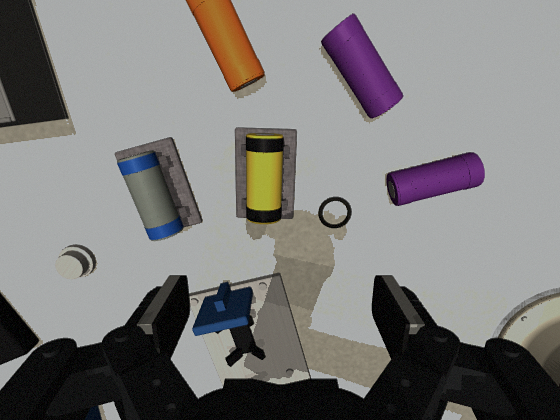

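The wrist view shows the yellow housing at (265,178), nearly upright in the picture. The clamp stop is at (228,308).

```bash
python3 - <<'E'
from h import *
z=np.load('w1.npz');w=z['w'];f=z['f']
m=np.zeros(w.shape[:2],bool); m[128:226,243:288]=1
m&=(w[...,2]>45)
p=w[m]; print(len(p))
# cylinder fit: axis (x0,yaw) at z=38,r=23
from scipy.optimize import least_squares
c0=np.median(p[:,:2],0)
def res(a):
    d=np.array([-np.sin(a[1]),np.cos(a[1])]); n=np.array([d[1],-d[0]])
    s=(p[:,:2]-c0)@n-a[0]; return np.hypot(s,p[:,2]-a[2])-23
o=least_squares(res,[0,0,38],loss='soft_l1'); a=o.x
d=np.array([-np.sin(a[1]),np.cos(a[1])]);n=np.array([d[1],-d[0]])
t=(p[:,:2]-c0)@d; lo,hi=np.percentile(t,[1,99]); ctr=c0+n*a[0]+d*(lo+hi)/2
print('yaw',np.degrees(a[1]),'z',a[2],'len',hi-lo,'ctr',ctr,'rms',np.sqrt(np.mean(res(a)**2)))
go([ctr[0],ctr[1],80],np.degrees(a[1])); go([ctr[0],ctr[1],19],np.degrees(a[1]))
E
```

```text
2995
yaw -8.58183724766943 z 36.675637985794566 len 108.05791200305514 ctr [ 440.93185058 -346.51860648] rms 1.041724334670225
shift [-21.  220.   -6.6] turn [0.    0.025 0.001] rows 4.4
shift [-21.  281.   -6.6] turn [0.    0.025 0.001] rows 5.6
```

```bash
python3 -m handwheel '[[[85,-21,100,-6.6,0,0.025,0],[85,-21,200,-6.6,0,0.025,0],[85,-21,200,-6.6,0,0.025,0],[85,-21,200,-6.6,0,0.025,0],[85,-21,245,-6.6,0,0.025,0],[85,-21,280,-6.6,0,0.025,0],[85,-21,280,-6.6,0,0.025,0],[85,-21,280,-6.6,0,0.025,0]]]' 60
python3 -m handwheel '[[[40,0,0,0,0,0,0],[40,0,0,0,0,0,0],[40,0,0,0,0,0,0],[40,0,0,0,0,0,0],[40,0,0,0,0,0,0],[40,0,0,0,0,0,0]]]' 60
python3 -c "
from h import *
st()"
```

```text
t: 2.5
eef_pos: [441.9, -346.7, 20.6]
tool_rot: [0.052, -0.052, -0.705, 0.705]
ft_force: [0.3, 0.3, 0.9]
gripper_width: 84.8
t: 3.1
eef_pos: [442.4, -346.2, 22.8]
tool_rot: [0.051, -0.052, -0.705, 0.706]
ft_force: [-3.0, 1.1, 8.4]
gripper_width: 44.2
t 3.1 p [ 442.4 -346.2   22.8] F [-3.   1.1  8.4] w 44.2 q [-0.38  0.51 -0.39  0.   -0.66  0.23]
x [-0.989  0.146 -0.002] y [ 0.002 -0.001 -1.   ] z [-0.146 -0.989  0.001]
```

```bash
python3 -m handwheel '[[[40,0,-40,0,0,0,0],[40,0,-90,0,0,0,0],[40,0,-140,0,0,0,0],[40,0,-190,0,0,0,0],[40,0,-190,0,0,0,0]]]' 60
python3 - <<'E'
from h import *
st()
for n in ['t0','s0','w1']:
    z=np.load(n+'.npz');w=z['w'];f=z['f'];hsv=cv2.cvtColor(f,cv2.COLOR_RGB2HSV).astype(int)
    h,s,v=[hsv[...,i] for i in range(3)]
    box=lambda x0,x1,y0,y1,z0,z1:(w[...,0]>x0)&(w[...,0]<x1)&(w[...,1]>y0)&(w[...,1]<y1)&(w[...,2]>z0)&(w[...,2]<z1)
    k=box(400,560,-280,-90,60,130)
    if n=='t0': print('stop-ish z hist',np.histogram(w[k][:,2],8))
    k=box(400,560,-260,-110,80,96)&(h>95)&(h<125)&(s>80)
    if k.sum()>5: print(n,'stoptop',k.sum(),cv2.minAreaRect(w[k][:,:2].astype(np.float32)),w[k][:,2].mean())
    k=box(420,560,10,140,84,96)&(s<90)
    if k.sum()>50: print(n,'wheel',k.sum(),cv2.minEnclosingCircle(w[k][:,:2].astype(np.float32)),np.median(w[k],0),(np.percentile(w[k],2,0)+np.percentile(w[k],98,0))/2)
    k=box(360,580,-320,160,9,16)&(s<40)&(v>90)
    print(n,'plate',k.sum(),cv2.minAreaRect(w[k][:,:2].astype(np.float32)) if k.sum()>9 else '')
    k=box(360,580,-30,170,66,82)&(h>100)&(h<120)&(s>100)
    if k.sum()>9: print(n,'case',k.sum(),cv2.minAreaRect(w[k][:,:2].astype(np.float32)))
    k=box(400,560,-280,-50,20,75)&(v<70)&(s<120)
    print(n,'black',k.sum(),np.percentile(w[k],[5,50,95],axis=0).round() if k.sum()>9 else '')
c=cap('top','t1.png');np.savez('t1.npz',w=world(c),f=c['frame'])
t=c['frame'][150:270,130:330]; cv2.imwrite('pics/t1c.png',cv2.resize(t,None,fx=4,fy=4,interpolation=cv2.INTER_CUBIC)[:,:,::-1])
E
```

```text
t: 3.6
eef_pos: [445.4, -347.8, 218.9]
tool_rot: [0.046, -0.057, -0.703, 0.708]
ft_force: [1.0, -0.8, -4.3]
gripper_width: 44.2
t 3.6 p [ 445.4 -347.8  218.9] F [ 1.  -0.8 -4.3] w 44.2 q [-0.38  0.28 -0.17  0.   -1.1   0.23]
x [-0.989  0.145 -0.016] y [ 0.015 -0.008 -1.   ] z [-0.145 -0.989  0.006]
stop-ish z hist (array([15,  2,  3,  1,  8, 49, 46,  7]), array([60.22803122, 64.70270728, 69.17738333, 73.65205938, 78.12673544,
       82.60141149, 87.07608754, 91.5507636 , 96.02543965]))
t0 stoptop 101 ((523.4804077148438, -163.43585205078125), (73.21551513671875, 13.209756851196289), 7.167882442474365) 87.15991778164936
t0 wheel 461 ((473.5329284667969, 92.46263885498047), 64.06786346435547) [488.14969282  83.1474339   90.16868863] [480.09687953  89.76359305  89.97483861]
t0 plate 1566 ((468.96435546875, -134.99635314941406), (219.53094482421875, 337.45343017578125), 0.4973808228969574)
t0 case 1115 ((480.2795104980469, 89.7204360961914), (149.07492065429688, 129.4856414794922), 7.693613529205322)
t0 black 210 [[ 490. -158.   20.]
 [ 517. -105.   27.]
 [ 545.  -60.   47.]]
s0 stoptop 
[... 197 characters left out ...]
[485.39190667  75.51780114  89.89943922] [482.04745456  87.13657327  90.02759419]
s0 plate 1371 ((483.2405700683594, -94.25347900390625), (459.6917419433594, 198.2613983154297), 86.16044616699219)
s0 case 691 ((483.0137939453125, 68.47431182861328), (148.5886688232422, 161.73402404785156), 6.444309711456299)
s0 black 81 [[489. -98.  21.]
 [515. -77.  26.]
 [536. -66.  41.]]
w1 stoptop 627 ((521.7972412109375, -166.5225067138672), (74.99232482910156, 15.05939769744873), 7.296561241149902) 85.99421202413987
w1 plate 6226 ((495.317138671875, -151.7982177734375), (340.301025390625, 169.4953155517578), 88.68042755126953)
w1 black 367 [[ 483. -168.   20.]
 [ 509.  -74.   32.]
 [ 535.  -62.   42.]]
```

View pics/t1c.png

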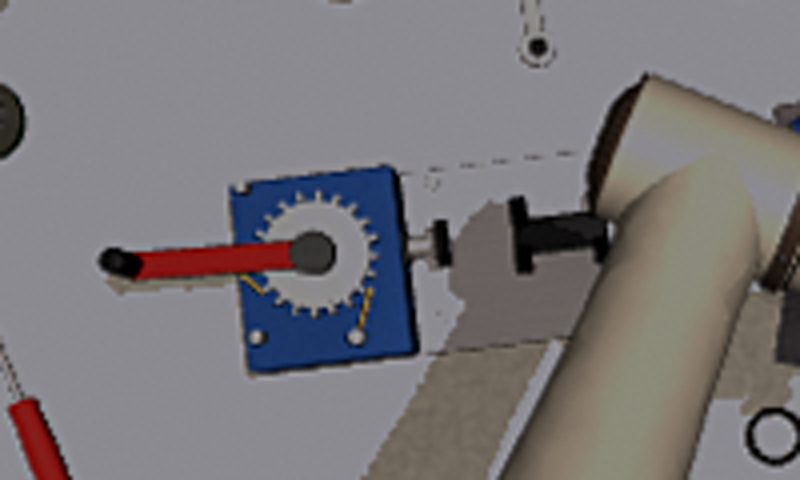

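The top view shows the wheel hub at about (209,213) full-frame, the knob at (160,216), and the pad and V cradle. The yaw is about 7°. The stop itself is hidden by the arm.

```bash
python3 - <<'E'
from h import *
c=cap('top');T=c['cam_to_world'];o=T[:3,3]
def ray(u,v,z):
    d=T[:3,:3]@np.array([(u-c['cx'])/c['fx'],(v-c['cy'])/c['fy'],1]); return (o+d*(z-o[2])/d[2]).round(1)
print('hub',ray(130+315/4,150+252/4,115),'wheel',ray(130+316/4,150+253/4,90),'knob',ray(130+122/4,150+262/4,150),'pad',ray(130+441/4,150+244/4,60))
st(); go([512,-97.5,200],7.2)
E
```

```text
hub [489.   86.2 115. ] wheel [490.1  89.4  90. ] knob [477.4 224.1 150. ] pad [500.5  -4.8  60. ]
t 3.7 p [ 441.4 -345.   210.9] F [-1.1  0.  -7.6] w 44.2 q [-0.38  0.29 -0.18 -0.   -1.09  0.23]
x [-0.989  0.147 -0.002] y [ 0.002  0.001 -1.   ] z [-0.147 -0.989 -0.002]
shift [ -33.3   11.3 -255.1] turn [ 0.001 -0.274 -0.002] rows 5.2
```

```bash
python3 -m handwheel '[[[40,-33,10,-255,0,-0.274,0],[40,-33,10,-255,0,-0.274,0],[40,-33,10,-255,0,-0.274,0],[40,-33,10,-255,0,-0.274,0],[40,-33,10,-255,0,-0.274,0],[40,-33,10,-255,0,-0.274,0],[40,-33,10,-255,0,-0.274,0],[40,-33,10,-255,0,-0.274,0]]]' 60
python3 - <<'E'
from h import *
st(); c=cap('wrist','w2.png'); np.savez('w2.npz',w=world(c),f=c['frame']);w=world(c);f=c['frame']
hsv=cv2.cvtColor(f,cv2.COLOR_RGB2HSV).astype(int);h,s,v=[hsv[...,i] for i in range(3)]
k=(w[...,0]>400)&(w[...,1]<-110)&(w[...,1]>-230)&(w[...,2]>80)&(w[...,2]<96)&(h>95)&(h<125)&(s>80)
print('stoptop',k.sum(),cv2.minAreaRect(w[k][:,:2].astype(np.float32)),w[k][:,2].mean())
k=(w[...,2]>140)&(h>24)&(h<35)&(s>110)
p=w[k];print('yel',k.sum(),np.percentile(p,[2,50,98],axis=0).round(1))
E
```

```text
t: 4.5
eef_pos: [510.4, -98.8, 198.5]
tool_rot: [0.043, -0.046, 0.706, -0.706]
ft_force: [-0.7, -1.2, -5.8]
gripper_width: 44.4
t 4.5 p [510.4 -98.8 198.5] F [-0.7 -1.2 -5.8] w 44.4 q [ 0.12  0.24 -0.29 -0.   -1.04  0.01]
x [-0.992 -0.126  0.005] y [-0.005 -0.    -1.   ] z [ 0.126 -0.992 -0.   ]
stoptop 1803 ((523.4121704101562, -165.93211364746094), (74.87224578857422, 13.7288818359375), 7.827243804931641) 86.89592545741152
yel 5782 [[ 486.9 -153.   222.6]
 [ 513.5 -124.1  233.7]
 [ 536.   -97.   279.4]]
```

View pics/w2.png

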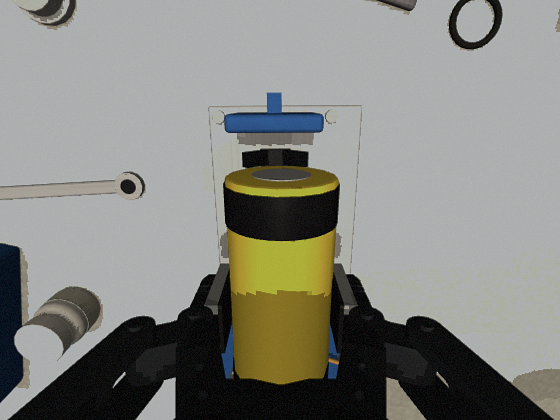

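The wrist view shows the housing held square between the fingers, lined up with the stop (blue bar at (274,122)) and the cradle below it. Next I check for tilt.

```bash
python3 - <<'E'
from h import *
from scipy.optimize import least_squares
z=np.load('w2.npz');w=z['w'];f=z['f']
m=np.zeros(w.shape[:2],bool);m[195:370,236:332]=1;m&=(w[...,2]>190)&(w[...,2]<250);p=w[m]
c0=np.array([512,-120,213.])
def res(a):
    d=np.array([-np.tan(a[2]),1,np.tan(a[3])]);d/=np.linalg.norm(d)
    v=p-c0-np.array([a[0],0,a[1]]); return np.linalg.norm(np.cross(v,d),axis=1)-23
a=least_squares(res,[0,0,.12,0],loss='soft_l1').x
print(len(p),a[:2],np.degrees(a[2:]),np.abs(res(a)).mean())
st(); go([513.7,-96.2,110],7.4); go([513.7,-96.2,65],7.4)
E
```

```text
16611 [ 0.42967179 -0.73083885] [ 7.11099116 -0.4167931 ] 0.39413319603596697
t 4.55 p [510.7 -99.3 198.9] F [ 0.7  0.3 -6.3] w 44.2 q [ 0.12  0.24 -0.29 -0.   -1.04  0.01]
x [-0.992 -0.125  0.003] y [-0.003 -0.    -1.   ] z [ 0.125 -0.992 -0.   ]
shift [-3.7 88.9 -2.7] turn [ 0.    -0.004  0.003] rows 1.8
shift [ -3.9 133.9  -2.6] turn [ 0.    -0.004  0.003] rows 2.7
```

```bash
python3 -m handwheel '[[[40,-4,45,-2.7,0,-0.004,0],[40,-4,90,-2.7,0,-0.004,0],[40,-4,112,-2.7,0,-0.004,0],[40,-4,122,-2.7,0,-0.004,0],[40,-4,129,-2.7,0,-0.004,0],[40,-4,132,-2.7,0,-0.004,0],[40,-4,133.5,-2.7,0,-0.004,0],[40,-4,133.5,-2.7,0,-0.004,0]]]' 60
python3 -c "
from h import *
st()"
```

```text
t: 5.35
eef_pos: [516.3, -95.3, 67.8]
tool_rot: [-0.047, 0.046, -0.706, 0.706]
ft_force: [-0.2, 0.5, -5.7]
gripper_width: 44.4
t 5.35 p [516.3 -95.3  67.8] F [-0.2  0.5 -5.7] w 44.4 q [ 0.13  0.4  -0.45  0.   -0.72  0.  ]
x [-0.991 -0.131 -0.002] y [ 0.002  0.    -1.   ] z [ 0.131 -0.991  0.   ]
```

```bash
python3 -m handwheel '[[[40,0,1,0,0,0,0],[40,0,2,0,0,0,0],[40,0,3,0,0,0,0],[40,0,3,0,0,0,0]]]' 60
python3 -c "
from h import *
st()"
```

```text
t: 5.75
eef_pos: [515.5, -95.1, 63.8]
tool_rot: [0.046, -0.046, 0.706, -0.706]
ft_force: [0.1, 1.2, -6.4]
gripper_width: 44.2
t 5.75 p [515.5 -95.1  63.8] F [ 0.1  1.2 -6.4] w 44.2 q [ 0.13  0.4  -0.45 -0.   -0.72  0.  ]
x [-0.991 -0.131  0.   ] y [-0.  0. -1.] z [ 0.131 -0.991 -0.   ]
```

```bash
python3 -m handwheel '[[[40,0,1,0,0,0,0],[40,0,2,0,0,0,0],[40,0,3,0,0,0,0],[40,0,3,0,0,0,0]]]' 60
python3 -c "
from h import *
st()
c=cap('side','s2.png');t=c['frame'][120:260,210:330];cv2.imwrite('pics/s2c.png',cv2.resize(t,None,fx=4,fy=4,interpolation=cv2.INTER_CUBIC)[:,:,::-1])
"
```

```text
t: 6.15
eef_pos: [515.4, -95.2, 60.6]
tool_rot: [0.046, -0.046, 0.706, -0.706]
ft_force: [-0.8, -0.2, -6.1]
gripper_width: 44.3
t 6.15 p [515.4 -95.2  60.6] F [-0.8 -0.2 -6.1] w 44.3 q [ 0.13  0.41 -0.45 -0.   -0.71  0.  ]
x [-0.991 -0.131  0.001] y [-0.001 -0.    -1.   ] z [ 0.131 -0.991 -0.   ]
```

View pics/s2c.png

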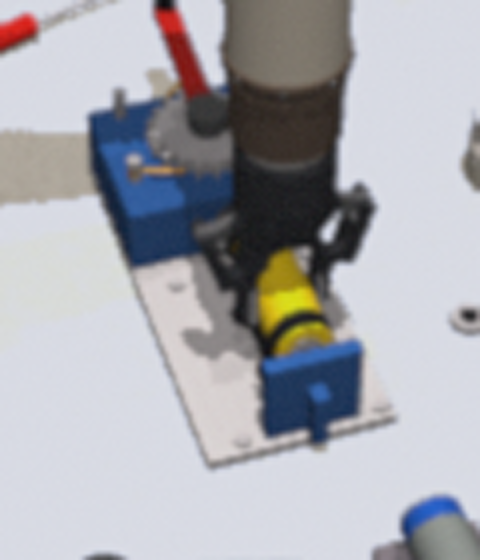

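The side view shows the housing between the stop and the case, just above its seat. There is no contact yet, so I continue down.

```bash
for i in 1 2; do python3 -m handwheel '[[[40,0,1,0,0,0,0],[40,0,2,0,0,0,0],[40,0,2,0,0,0,0]]]' 60 | grep -E 'eef|force'; done
```

```text
eef_pos: [515.5, -95.2, 58.6]
ft_force: [0.0, -0.0, -6.5]
eef_pos: [515.5, -95.2, 56.6]
ft_force: [-0.1, 0.2, -6.2]
```

My seat height had the wrong sign. The axis lies about 14 mm above the TCP, so the seat is at TCP z ≈ 36. I continue down to there.

```bash
python3 -m handwheel '[[[40,0,6,0,0,0,0],[40,0,11,0,0,0,0],[40,0,15,0,0,0,0],[40,0,17,0,0,0,0],[40,0,17,0,0,0,0]]]' 60 | grep -E 'eef|force';  for i in 1 2; do python3 -m handwheel '[[[40,0,1,0,0,0,0],[40,0,2,0,0,0,0],[40,0,2,0,0,0,0]]]' 60 | grep -E 'eef|force'; done
```

```text
eef_pos: [515.3, -95.2, 39.3]
ft_force: [0.4, 0.9, -5.5]
eef_pos: [515.6, -95.2, 37.8]
ft_force: [-0.8, -0.4, -6.0]
eef_pos: [515.7, -95.2, 36.5]
ft_force: [-2.7, 0.3, 1.5]
```

```bash
python3 -m handwheel '[[[40,0,0.7,0,0,0,0],[52,0,0.7,0,0,0,0],[70,0,0.7,0,0,0,0],[85,0,0.7,0,0,0,0],[85,0,0.7,0,0,0,0]]]' 60
python3 -m handwheel '[[[85,0,-20,0,0,0,0],[85,0,-50,0,0,0,0],[85,0,-100,0,0,0,0],[85,0,-150,0,0,0,0],[85,0,-180,0,0,0,0],[85,0,-180,0,0,0,0]]]'
python3 - <<'E'
from h import *
st(); c=cap('wrist','w3.png'); np.savez('w3.npz',w=world(c),f=c['frame']);w=world(c);f=c['frame']
from scipy.optimize import least_squares
hsv=cv2.cvtColor(f,cv2.COLOR_RGB2HSV).astype(int);h,s,v=[hsv[...,i] for i in range(3)]
k=(w[...,2]>55)&(w[...,2]<85)&(h>24)&(h<35)&(s>110)
p=w[k];print(len(p),np.percentile(p,[2,50,98],axis=0).round(1))
C=np.array([489.5,88]);y=np.radians(7.4);ex=np.array([np.cos(y),np.sin(y)]);ey=np.array([-np.sin(y),np.cos(y)])
print('clampframe y',np.percentile((p[:,:2]-C)@ey,[1,99]),'x',np.percentile((p[:,:2]-C)@ex,[1,50,99]))
E
```

```text
t: 8.4
eef_pos: [516.0, -95.2, 35.2]
tool_rot: [-0.047, 0.046, -0.706, 0.706]
ft_force: [0.8, 0.5, -0.1]
gripper_width: 84.8
t: 9.0
eef_pos: [518.6, -95.3, 220.7]
tool_rot: [-0.051, 0.042, -0.705, 0.706]
ft_force: [0.4, 0.0, -0.6]
gripper_width: 84.9
t 9.0 p [518.6 -95.3 220.7] F [ 0.4  0.  -0.6] w 84.9 q [ 0.13  0.22 -0.26  0.   -1.08  0.  ]
x [-0.991 -0.131 -0.012] y [ 0.012 -0.    -1.   ] z [ 0.131 -0.991  0.002]
2480 [[ 495.9 -148.2   65. ]
 [ 513.8 -100.8   70.4]
 [ 530.9  -64.1   72.9]]
clampframe y [-238.47286546 -144.15923947] x [-16.31074304  -0.13522153  15.43495345]
```

View pics/w3.png

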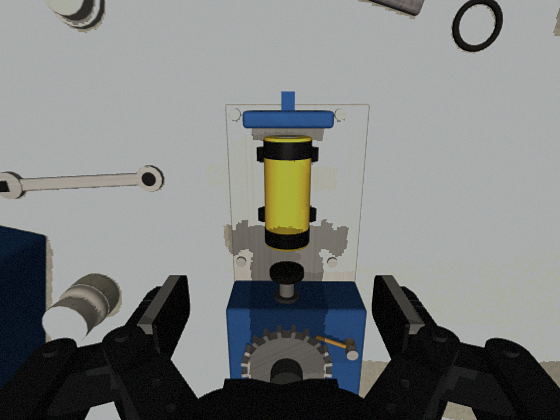

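The housing (288,190) lies straight in the cradle, with its top at z≈73, and the pad at (287,270) is clear of it. Next, a close look at the knob.

```bash
python3 - <<'E'
from h import *
go([478,310,260],4.6)
E
```

```text
shift [ -14.7  -42.4 -406.7] turn [ 0.     0.051 -0.006] rows 8.2
```

```bash
python3 -m handwheel '[[[85,-15,-42,-50,0,0.05,0],[60,-15,-42,-100,0,0.05,0],[45,-15,-42,-150,0,0.05,0],[45,-15,-42,-200,0,0.05,0],[45,-15,-42,-250,0,0.05,0],[45,-15,-42,-300,0,0.05,0],[45,-15,-42,-350,0,0.05,0],[45,-15,-42,-400,0,0.05,0]]]' 20
python3 -m handwheel '[[[45,0,0,0,0,0,0],[45,0,0,0,0,0,0],[45,0,0,0,0,0,0]]]' >/dev/null
python3 - <<'E'
from h import *
st(); c=cap('wrist','w4.png');w=world(c);f=c['frame']
hsv=cv2.cvtColor(f,cv2.COLOR_RGB2HSV).astype(int);h,s,v=[hsv[...,i] for i in range(3)]
box=lambda x0,x1,y0,y1,z0,z1:(w[...,0]>x0)&(w[...,0]<x1)&(w[...,1]>y0)&(w[...,1]<y1)&(w[...,2]>z0)&(w[...,2]<z1)
k=box(400,560,140,280,152,175); print('knobtop',k.sum(),np.percentile(w[k],[2,50,98],axis=0).round(1) if k.sum() else '')
k=box(400,560,80,280,98,140)&((h<8)|(h>172))&(s>130);p=w[k][:,:2];e=np.linalg.eigh(np.cov(p.T))[1][:,1];print('lever',k.sum(),p.mean(0),np.degrees(np.arctan2(e[1],e[0])))
look('wrist',['knob'])
E
```

```text
t: 9.85
eef_pos: [478.7, 291.5, 255.3]
tool_rot: [-0.028, 0.03, -0.706, 0.707]
ft_force: [0.7, 0.5, -0.1]
gripper_width: 45.0
t 10.15 p [479.6 289.  255.8] F [ 0.4  0.1 -0. ] w 45.1 q [ 0.83  0.26 -0.11 -0.   -1.2  -0.75]
x [-0.997 -0.08   0.002] y [-0.002 -0.002 -1.   ] z [ 0.08  -0.997  0.002]
knobtop 590 [[468.9 219.3 158. ]
 [477.6 227.8 160.9]
 [486.3 236.8 162.5]]
lever 3151 [482.41510852 172.62611275] 94.38301963113237
knob [277, 2, 319, 147] 0.75
```

View pics/w4.png

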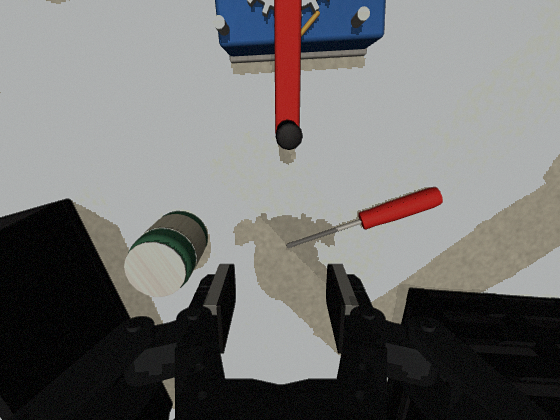

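The knob is at (289,135), i.e. world (478,228), as predicted. The can and screwdriver are clear of the path. Now I cage the knob.

```bash
python3 - <<'E'
from h import *
go([478,228,215],4.9); go([478,228,122],4.9)
E
```

```text
shift [ 6.8 41.7 60.2] turn [-0.001 -0.006  0.001] rows 1.5
shift [  6.8 134.7  60.2] turn [-0.001 -0.006  0.001] rows 3.0
```

```bash
python3 -m handwheel '[[[45,6.8,25,60,0,0,0],[45,6.8,40,60,0,0,0],[45,6.8,40,60,0,0,0],[45,6.8,80,60,0,0,0],[45,6.8,120,60,0,0,0],[45,6.8,134,60,0,0,0],[45,6.8,134,60,0,0,0],[24,6.8,134,60,0,0,0]]]' 20
python3 -m handwheel '[[[24,0,0,0,0,0,0],[24,0,0,0,0,0,0],[24,0,0,0,0,0,0]]]'
cat >> h.py <<'E'
C=np.array([489.5,88.]);YAW=np.radians(7.4)
def cur(s=None):
    s=s or r.state(); d=s['eef_pos'][:2]-C; th=np.arctan2(d[1],d[0]); F=s['ft_force']
    t=np.array([-np.sin(th),np.cos(th)]);n=-np.array([t[1],-t[0]])*-1
    print('t %.2f lever %.3f rad %.1f z %.1f Ftan(on tool) %.1f Frad %.1f Fz %.1f w %.1f'%(s['t'],th-YAW-.9425,np.hypot(*d),s['eef_pos'][2],F[:2]@t,F[:2]@n,F[2],s['gripper_width']))
    return s
def swing(to,n,z=122,w=24,rad=140):
    s=cur(); q=s['tool_rot'];R0=R.from_quat(q[[1,2,3,0]]);d=s['eef_pos'][:2]-C; a0=np.arctan2(d[1],d[0])-YAW-.9425
    out=[]
    for i in range(1,n+1):
        a=a0+(to-a0)*i/n; th=a+YAW+.9425; p=np.array([*(C+rad*np.array([np.cos(th),np.sin(th)])),z])
        x=np.array([-np.sin(th),np.cos(th),0]); x*=np.sign(x@R0.as_matrix()[:,0]); y=np.array([0,0,-1.])
        rv=(R0.inv()*R.from_matrix(np.stack([x,y,np.cross(x,y)],1))).as_rotvec(); sh=R0.inv().apply(p-s['eef_pos'])
        out.append([w,*sh.round(0).astype(int).tolist(),0,round(float(rv[1]),2),0])
    print(str(out).replace(' ',''))
E
python3 -c "
from h import *
swing(0.0,8)"
```

```text
t: 11.05
eef_pos: [479.2, 230.2, 124.3]
tool_rot: [0.029, -0.028, 0.707, -0.706]
ft_force: [0.6, 0.4, 0.9]
gripper_width: 31.9
t: 11.35
eef_pos: [478.5, 230.0, 124.2]
tool_rot: [0.029, -0.028, 0.707, -0.706]
ft_force: [-0.3, -0.1, -0.2]
gripper_width: 24.4
t 11.35 lever 0.577 rad 142.4 z 124.2 Ftan(on tool) 0.3 Frad -0.0 Fz -0.2 w 24.4
[[24,-10,2,3,0,0.08,0],[24,-20,2,4,0,0.15,0],[24,-30,2,6,0,0.22,0],[24,-40,2,8,0,0.29,0],[24,-49,2,12,0,0.36,0],[24,-59,2,15,0,0.44,0],[24,-68,2,20,0,0.51,0],[24,-76,2,25,0,0.58,0]]
```

```bash
python3 -m handwheel '[[[24,-10,2,3,0,0.08,0],[24,-20,2,4,0,0.15,0],[24,-30,2,6,0,0.22,0],[24,-40,2,8,0,0.29,0],[24,-49,2,12,0,0.36,0],[24,-59,2,15,0,0.44,0],[24,-68,2,20,0,0.51,0],[24,-76,2,25,0,0.58,0]]]' >/dev/null
python3 -c "
from h import *
swing(0.4,8)"
```

```text
t 12.15 lever 0.003 rad 140.1 z 121.4 Ftan(on tool) 1.1 Frad 0.9 Fz -0.7 w 24.0
[[24,7,-1,0,0,-0.06,0],[24,14,-1,1,0,-0.1,0],[24,21,-1,2,0,-0.15,0],[24,28,-1,3,0,-0.2,0],[24,34,-1,5,0,-0.25,0],[24,41,-1,6,0,-0.3,0],[24,48,-1,9,0,-0.35,0],[24,54,-1,11,0,-0.4,0]]
```

```bash
python3 -m handwheel '[[[24,7,0,0,0,-0.05,0],[24,14,0,1,0,-0.1,0],[24,21,0,2,0,-0.15,0],[24,28,0,3,0,-0.2,0],[24,35,0,4,0,-0.25,0],[24,41,0,6,0,-0.3,0],[24,48,0,8,0,-0.35,0],[24,54.5,0,11,0,-0.4,0]]]' >/dev/null
python3 -c "
from h import *
cur()"
python3 -m handwheel '[[[24,7,0,0,0,-0.05,0],[24,14,0,1,0,-0.1,0],[24,21,0,2,0,-0.15,0],[24,28,0,3,0,-0.2,0],[24,35,0,4,0,-0.25,0],[24,41,0,6,0,-0.3,0],[24,48,0,8,0,-0.35,0],[24,54.5,0,11,0,-0.4,0]]]' >/dev/null
python3 -c "
from h import *
swing(1.23,8)"
```

```text
t 12.95 lever 0.402 rad 140.3 z 121.7 Ftan(on tool) -1.2 Frad -0.0 Fz -0.4 w 24.1
t 13.75 lever 0.799 rad 140.7 z 121.9 Ftan(on tool) -2.2 Frad 0.6 Fz -0.9 w 24.4
[[24,8,0,1,0,-0.05,0],[24,15,0,1,0,-0.1,0],[24,23,0,2,0,-0.16,0],[24,30,0,4,0,-0.21,0],[24,37,0,6,0,-0.27,0],[24,45,0,8,0,-0.32,0],[24,52,0,10,0,-0.37,0],[24,59,0,13,0,-0.43,0]]
```

```bash
python3 -m handwheel '[[[24,8,0,1,0,-0.05,0],[24,15,0,1,0,-0.1,0],[24,23,0,2,0,-0.16,0],[24,30,0,4,0,-0.21,0],[24,37,0,6,0,-0.27,0],[24,45,0,8,0,-0.32,0],[24,52,0,10,0,-0.37,0],[24,59,0,13,0,-0.43,0]]]' >/dev/null
python3 -c "
from h import *
swing(0.6,6);swing(0,6)"
```

```text
t 14.55 lever 1.231 rad 140.4 z 122.0 Ftan(on tool) -1.1 Frad -1.0 Fz -0.4 w 23.9
[[24,-15,0,1,0,0.11,0],[24,-29,0,4,0,0.21,0],[24,-43,0,7,0,0.32,0],[24,-57,0,13,0,0.42,0],[24,-70,0,19,0,0.53,0],[24,-83,0,28,0,0.63,0]]
t 14.55 lever 1.231 rad 140.4 z 122.0 Ftan(on tool) -1.1 Frad -1.0 Fz -0.4 w 23.9
[[24,-29,0,3,0,0.21,0],[24,-56,0,12,0,0.41,0],[24,-81,0,26,0,0.62,0],[24,-102,0,45,0,0.82,0],[24,-120,0,68,0,1.03,0],[24,-132,1,94,0,1.23,0]]
```

```bash
for i in 1 2; do python3 -m handwheel '[[[24,-14,0,1,0,0.1,0],[24,-29,0,3,0,0.21,0],[24,-43,0,7,0,0.31,0],[24,-56,0,12,0,0.41,0],[24,-68,0,18,0,0.51,0],[24,-81,0,26,0,0.615,0]]]' >/dev/null; python3 -c "
from h import *
cur()"; done
for i in 1 2; do python3 -m handwheel '[[[24,7,0,0,0,-0.05,0],[24,14,0,1,0,-0.1,0],[24,21,0,2,0,-0.15,0],[24,28,0,3,0,-0.2,0],[24,35,0,4,0,-0.25,0],[24,41,0,6,0,-0.3,0],[24,48,0,8,0,-0.35,0],[24,54.5,0,11,0,-0.4,0]]]' >/dev/null
python3 -c "
from h import *
cur()"; done
```

```text
t 15.15 lever 0.620 rad 139.8 z 121.5 Ftan(on tool) 1.3 Frad -0.1 Fz 0.2 w 24.0
t 15.75 lever -0.001 rad 139.6 z 121.5 Ftan(on tool) 1.2 Frad 0.8 Fz 0.4 w 24.1
t 16.55 lever 0.400 rad 139.5 z 121.7 Ftan(on tool) -0.3 Frad 0.6 Fz -2.0 w 23.8
t 17.35 lever 0.798 rad 139.8 z 121.9 Ftan(on tool) -2.7 Frad 1.2 Fz -1.2 w 23.8
```

```bash
python3 -m handwheel '[[[24,7,0,0,0,-0.05,0],[24,14,0,1,0,-0.1,0],[24,21,0,2,0,-0.15,0],[24,28,0,3,0,-0.2,0]]]' >/dev/null
python3 -c "
from h import *
cur()"
```

```text
t 17.75 lever 0.998 rad 139.8 z 121.9 Ftan(on tool) -3.1 Frad -1.1 Fz -0.7 w 23.9
```

```bash
python3 -m handwheel '[[[24,7,0,0,0,-0.05,0],[24,14,0,1,0,-0.1,0],[24,21,0,2,0,-0.15,0],[24,28,0,3,0,-0.2,0]]]' >/dev/null
python3 -c "
from h import *
cur()"
```

```text
t 18.15 lever 1.199 rad 139.6 z 122.0 Ftan(on tool) -2.7 Frad -0.3 Fz -2.2 w 24.2
```

```bash
python3 -m handwheel '[[[24,4.2,0,0,0,-0.03,0],[24,4.2,0,0,0,-0.03,0]]]' >/dev/null; python3 -c "
from h import *
cur()"
for i in 1 2; do python3 -m handwheel '[[[24,-14,0,1,0,0.1,0],[24,-29,0,3,0,0.21,0],[24,-43,0,7,0,0.31,0],[24,-56,0,12,0,0.41,0],[24,-68,0,18,0,0.51,0],[24,-81,0,26,0,0.615,0]]]' >/dev/null; python3 -c "
from h import *
cur()"; done
for i in 1 2; do python3 -m handwheel '[[[24,7,0,0,0,-0.05,0],[24,14,0,1,0,-0.1,0],[24,21,0,2,0,-0.15,0],[24,28,0,3,0,-0.2,0]]]' >/dev/null
python3 -c "
from h import *
cur()"; done
```

```text
t 18.35 lever 1.238 rad 139.5 z 121.8 Ftan(on tool) -1.2 Frad 0.7 Fz 1.0 w 23.8
t 18.95 lever 0.621 rad 138.4 z 120.8 Ftan(on tool) 1.0 Frad -0.6 Fz 0.2 w 24.0
t 19.55 lever -0.006 rad 138.3 z 120.7 Ftan(on tool) 0.9 Frad -0.9 Fz 1.3 w 23.8
t 19.95 lever 0.199 rad 137.8 z 120.8 Ftan(on tool) 0.1 Frad 0.4 Fz 0.2 w 24.0
t 20.35 lever 0.399 rad 137.8 z 120.8 Ftan(on tool) -4.2 Frad -0.8 Fz -2.2 w 24.1
```

```bash
python3 -m handwheel '[[[24,7,0,0,0,-0.05,0],[24,14,0,0.7,0,-0.1,0],[24,14,0,0.7,0,-0.1,0]]]' >/dev/null
python3 -c "
from h import *
cur()"
```

```text
t 20.65 lever 0.503 rad 137.8 z 120.9 Ftan(on tool) -2.8 Frad -1.1 Fz -2.2 w 23.9
```

```bash
python3 -m handwheel '[[[24,7,0,0,0,-0.05,0],[24,14,0,0.7,0,-0.1,0],[24,14,0,0.7,0,-0.1,0]]]' >/dev/null
python3 -c "
from h import *
cur()"
```

```text
t 20.95 lever 0.601 rad 137.9 z 121.0 Ftan(on tool) -4.6 Frad -1.4 Fz -3.6 w 23.7
```

```bash
python3 -m handwheel '[[[24,7,0,0,0,-0.05,0],[24,14,0,0.7,0,-0.1,0],[24,14,0,0.7,0,-0.1,0]]]' >/dev/null
python3 -c "
from h import *
cur()"
```

```text
t 21.25 lever 0.699 rad 138.1 z 121.2 Ftan(on tool) -6.1 Frad -1.5 Fz -3.9 w 24.4
```

```bash
python3 -m handwheel '[[[24,7,0,0,0,-0.05,0],[24,14,0,0.7,0,-0.1,0],[24,14,0,0.7,0,-0.1,0]]]' >/dev/null
python3 -c "
from h import *
cur()"
```

```text
t 21.55 lever 0.794 rad 138.3 z 121.4 Ftan(on tool) -8.0 Frad -3.9 Fz -5.5 w 23.7
```

```bash
python3 -m handwheel '[[[24,7,0,0,0,-0.05,0],[24,14,0,0.7,0,-0.1,0],[24,14,0,0.7,0,-0.1,0]]]' >/dev/null
python3 -c "
from h import *
cur()"
```

```text
t 21.85 lever 0.889 rad 138.7 z 121.7 Ftan(on tool) -8.5 Frad -3.5 Fz -6.1 w 23.9
```

```bash
python3 -m handwheel '[[[24,4,0,0,0,-0.03,0],[24,8,0,0.3,0,-0.06,0],[24,8,0,0.3,0,-0.06,0]]]' >/dev/null
python3 -c "
from h import *
cur()"
```

```text
t 22.15 lever 0.939 rad 138.7 z 121.8 Ftan(on tool) -10.8 Frad -3.9 Fz -7.7 w 24.1
```

```bash
python3 -m handwheel '[[[24,3,0,0,0,-0.02,0],[24,5.5,0,0.2,0,-0.04,0],[24,5.5,0,0.2,0,-0.04,0]]]' >/dev/null
python3 -c "
from h import *
for i in range(5): cur(); r.capture('side')
"
```

```text
t 22.45 lever 0.974 rad 138.8 z 122.0 Ftan(on tool) -11.6 Frad -3.5 Fz -8.2 w 24.0
t 22.50 lever 0.974 rad 138.8 z 122.0 Ftan(on tool) -11.2 Frad -4.2 Fz -6.7 w 23.9
t 22.55 lever 0.974 rad 138.8 z 122.0 Ftan(on tool) -11.8 Frad -3.6 Fz -7.3 w 23.8
t 22.60 lever 0.974 rad 138.8 z 122.0 Ftan(on tool) -10.8 Frad -4.2 Fz -6.4 w 24.2
t 22.65 lever 0.974 rad 138.8 z 122.0 Ftan(on tool) -12.0 Frad -4.5 Fz -7.4 w 24.1
```

```bash
python3 -m handwheel '[[[24,-14,0,1,0,0.1,0],[24,-28,0,3,0,0.2,0],[24,-41,0,6,0,0.3,0],[24,-54.5,0,11,0,0.4,0],[24,-67,0,17,0,0.5,0],[24,-67,0,17,0,0.5,0]]]' >/dev/null; python3 -c "
from h import *
swing(0.0,6,z=121)"
```

```text
t 23.30 lever 0.495 rad 138.3 z 120.9 Ftan(on tool) 1.4 Frad 0.2 Fz 0.7 w 24.2
[[24,-12,0,-1,0,0.09,0],[24,-23,0,0,0,0.17,0],[24,-34,0,3,0,0.25,0],[24,-45,0,6,0,0.33,0],[24,-56,0,10,0,0.42,0],[24,-66,0,15,0,0.5,0]]
```

```bash
python3 -m handwheel '[[[24,-12,0,-1,0,0.09,0],[24,-23,0,0,0,0.17,0],[24,-34,0,3,0,0.25,0],[24,-45,0,6,0,0.33,0],[24,-56,0,10,0,0.42,0],[24,-66,0,15,0,0.5,0],[24,-66,0,15,0,0.5,0]]]' >/dev/null; python3 -c "
from h import *
cur()"
for i in 1 2; do python3 -m handwheel '[[[24,-1.3,0,0,0,0,0],[24,-1.3,0,0,0,0,0]]]' >/dev/null; python3 -c "
from h import *
cur()"; done
```

```text
t 24.00 lever 0.008 rad 139.2 z 120.8 Ftan(on tool) 0.5 Frad 0.2 Fz -0.6 w 24.2
t 24.20 lever 0.005 rad 139.3 z 121.1 Ftan(on tool) -0.3 Frad 0.7 Fz 0.5 w 23.9
t 24.40 lever -0.007 rad 139.6 z 121.3 Ftan(on tool) -0.8 Frad 0.1 Fz -0.9 w 23.8
```

```bash
for i in 1 2 3; do python3 -m handwheel '[[[24,-1.3,0,0,0,0,0],[24,-1.3,0,0,0,0,0]]]' >/dev/null; python3 -c "
from h import *
cur()"; done
```

```text
t 24.60 lever -0.015 rad 139.7 z 121.2 Ftan(on tool) 2.6 Frad -0.5 Fz 1.5 w 24.1
t 24.80 lever -0.016 rad 139.6 z 121.2 Ftan(on tool) 7.4 Frad 0.6 Fz 3.1 w 24.2
t 25.00 lever -0.016 rad 139.6 z 121.1 Ftan(on tool) 11.6 Frad 0.5 Fz 5.4 w 24.0
```

The lever is against its slack stop. I relieve the push, open, and lift off.

```bash
python3 -m handwheel '[[[24,4,0,0,0,0,0],[24,4,0,0,0,0,0],[36,4,0,0,0,0,0],[48,4,0,0,0,0,0],[48,4,0,0,0,0,0]]]' >/dev/null; python3 -c "
from h import *
cur()"
python3 -m handwheel '[[[48,4,-15,0,0,0,0],[48,4,-40,0,0,0,0],[48,4,-80,0,0,0,0],[48,4,-120,0,0,0,0],[48,4,-120,0,0,0,0]]]' | head -2
python3 -c "
from h import *
go([420,-100,380],7.4)"
```

```text
t 25.50 lever -0.011 rad 139.5 z 121.0 Ftan(on tool) 0.4 Frad 0.0 Fz 0.1 w 47.7
t: 26.0
eef_pos: [557.1, 213.1, 248.1]
shift [ -30.3 -135.4  339.1] turn [ 0.008 -0.628 -0.011] rows 7.3
```

```bash
python3 -m handwheel '[[[48,-4,-125,40,0,-0.08,0],[48,-8,-135,90,0,-0.16,0],[48,-12,-135,140,0,-0.24,0],[48,-16,-135,190,0,-0.32,0],[48,-21,-135,240,0,-0.42,0],[48,-26,-135,290,0,-0.52,0],[48,-30,-135,339,0,-0.63,0],[48,-30,-135,339,0,-0.63,0]]]' | head -2
python3 - <<'E'
from h import *
st(); a=cap('wrist','w5.png');b=cap('side','s5.png')
w=world(a);f=a['frame'];hsv=cv2.cvtColor(f,cv2.COLOR_RGB2HSV).astype(int);h,s,v=[hsv[...,i] for i in range(3)]
ex=np.array([np.cos(YAW),np.sin(YAW)]);ey=np.array([-ex[1],ex[0]])
k=(w[...,2]>55)&(w[...,2]<85)&(h>24)&(h<35)&(s>110)&(w[...,1]<0);p=w[k]
if len(p): print('housing clamp y',np.percentile((p[:,:2]-C)@ey,[1,99]).round(1),'z',np.percentile(p[:,2],98))
w=world(b);f=b['frame'];hsv=cv2.cvtColor(f,cv2.COLOR_RGB2HSV).astype(int);h,s=hsv[...,0],hsv[...,1]
k=(w[...,2]>98)&(w[...,2]<125)&((h<8)|(h>172))&(s>130)&(abs(w[...,0]-520)<80)&(abs(w[...,1]-150)<110);p=w[k][:,:2]
if len(p)>9:
    d=p.mean(0)-C; print('lever',len(p),np.arctan2(d[1],d[0])-YAW-.9425)
cv2.imwrite('pics/fin.png',np.hstack([a['frame'][:,100:460],b['frame'][80:,150:450].repeat(1,0) if 0 else cv2.resize(b['frame'][80:300,190:400],(400,420))])[:,:,::-1])
E
```

```text
t: 26.8
eef_pos: [416.8, -101.2, 376.2]
t 26.8 p [ 416.8 -101.2  376.2] F [ 1.5 -1.1 -0.3] w 47.8 q [ 0.14 -0.04 -0.16  0.   -1.45 -0.01]
x [-0.991 -0.133 -0.001] y [ 0.001  0.    -1.   ] z [ 0.133 -0.991  0.   ]
housing clamp y [-245.8 -140.1] z 73.13955342613785
lever 128 -0.049831690033362075
```

View pics/fin.png

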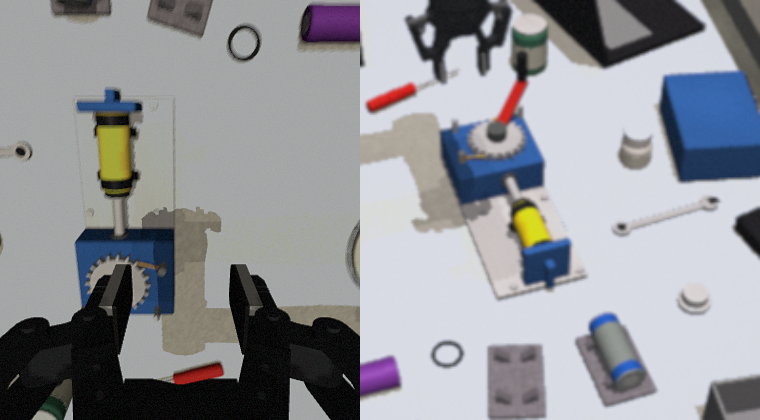

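The housing is against the stop with the pad pressed on it, and the lever is at its slack end. The spare and the other visible items haven't moved.

```bash
python3 -c "
from h import *
st(); print(r.hand_in())"
```

```text
t 26.9 p [ 415.8 -103.5  376.9] F [ 0.5  0.2 -0.9] w 48.2 q [ 0.14 -0.04 -0.16  0.   -1.45 -0.01]
x [-0.992 -0.124 -0.001] y [ 0.001 -0.001 -1.   ] z [ 0.124 -0.992  0.001]
the job is handed in; nothing more can be done
None
```

I laid the yellow housing in the cradle, let go of it, and tightened the clamp with three drive swings. I then swung the lever back against its slack stop, released it, and handed the job in at 26.9 s of the 72 s allowed.

- **Tightness:** I stopped when the knob force, held still, averaged about 11.5 N (five readings, 10.8 to 12.0 N), inside the 10 to 14 N wanted. I did not measure the clamping force itself. From the stiffness I expect about 30 to 60 N once the wheel settled to its last full notch.
- **Housing:** The last pictures show it against the end stop with the pad pressed on it. It moved about 6 mm toward the stop during clamping, where about 9 mm was expected from the nominal seat. The camera positions are only good to a few millimetres.
- **Lever:** The gripper pushed it against its slack stop (up to about 12 N there) before letting go. The gripper's position there gave about -0.016 rad. A rough camera estimate gave -0.05 rad, which I put down to measurement error.
- **Other things:** The spare and the other items in the last view looked undisturbed, by eye rather than by measurement.

While lowering the housing I found I had the seat height wrong by about 29 mm (a sign error). I corrected it before release, and the housing was set down at the right height.

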